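# Unhasp the sprung end stop and hold it at the pencil line

## Task

Set the spring-loaded end stop to the pencil line on the white board: swing the stop's hasp up off its staple and back well past upright, then pull the slide out by its upright handle, against the spring, until the pointer blade is level with the line. The spring draws the slide back in, so finish while still holding it there with the fingers, at rest, the pointer on the line and the hasp still back. Leave the other things on the bench where they are.

Things in the scene. Friction and masses are not known exactly. Their poses are not given: they have to be found in the camera images.
- stop_unit: The end stop's fixed base: an aluminium channel 360 x 64 mm, 26 mm high, screwed to the bench, with a grey spring housing 80 mm long and 44 mm high at one end. Origin: centre of its underside. Its x axis is level and is the way the slide is pulled out, from the housing towards the open channel; y is level across it, away from the board; z up.
- slide (a joint): How far the dark steel slide is pulled out of the housing end, m: 0 home, 0.15 the end of its travel. The spring pulls it home with about 5 N at 0 and 14 N at 0.15 and draws it back whenever it is let go. While the hasp is down over the staple, the slide can move only about 5 mm.
- handle (a point): Grip point of the slide's upright black handle: 20 mm below the handle's top, on its middle. The handle is a plate 16 mm thick along the unit's x, 40 mm wide along y, from 28 to 80 mm above the bench; this point is at 60 mm. With the slide home it stands over the unit's origin. Moves with the slide.
- pointer (a point): Lower outer tip of the pointer, a straight dark steel blade, 4 mm thick along the unit's x and with its top 32 mm above the bench, that sticks out sideways from a 12 mm wide arm on the slide over the board, 1.5 mm above it, to 84 mm from the unit's middle line. Its middle is what is set to the line. It is at the same place along the unit's x as the handle and moves with the slide.
- line (a point): Middle of the pencil line on the white board's top, 18 mm above the bench. The line is 2.5 mm wide and runs across the whole board (120 mm). Axes parallel to the unit's: x is the way the slide is pulled. The board (260 x 120 x 18 mm) is fixed and lies along the unit; the line is 60 to 125 mm further out than the pointer with the slide home.
- hasp (a joint): Angle of the hasp, rad: 0 lying level over the slide, round the staple; 1.57 upright; 2.2 fully back against its stop over the housing. Its hinge is a little stiff: it stays where it is left.
- tongue (a point): Middle of the hasp's tongue, an upturned steel tab 24 mm wide (along the unit's y), 6 mm thick, 26 mm high, at the free end of the strap; this point is 63 mm from the hinge line along the strap and 14 mm above the strap. With the hasp down it is 52 mm from the unit's origin towards the housing and 63 mm above the bench. The strap is 66 x 24 x 4 mm with a slot, and the steel staple standing on the slide, 60 mm high, comes up through the slot. Moves with the hasp.
- hasp_pivot (a point): Middle of the hasp's hinge line, 115 mm from the unit's origin towards the housing, 49 mm above the bench. The hinge line runs along the unit's y. From down, the tongue rises and swings back towards the housing.
- tape_measure: Bystander, to be left alone: tape measure, black, 72 x 34 x 62 mm, standing on the board beyond its line. Origin: centre of its underside.
- pencil: Bystander, to be left alone: flat carpenter's pencil, 120 mm long, 8 mm high, on the board. Origin: centre of its underside.
- steel_rule: Bystander, to be left alone: steel rule 250 x 30 x 3 mm, on the bench on the robot's side of the stop unit. Origin: centre of its underside.
- glue: Bystander, to be left alone: white plastic glue bottle, 60 mm across, 150 mm high. Origin: centre of its underside.
- screw_jar: Bystander, to be left alone: glass screw jar, 66 mm across, 85 mm high. Origin: centre of its underside.
- offcut: Bystander, to be left alone: chipboard offcut 90 x 60 x 18 mm. Origin: centre of its underside.
- mug: Bystander, to be left alone: white mug, 80 mm across, 90 mm high. Origin: centre of its underside.

How it is judged:
On the way, in this order (a step that is already met when the one before it is completed fails the run):
1. the hasp is swung off the staple and back past upright (more than 1.7 rad) (value of joint hasp above 1.7 rad), for 0.2 s.
2. the slide is pulled out until the pointer is within 5 mm of the line, at rest, in the fingers (x of pointer in the frame of line between -0.005 and 0.005 m and velocity of joint slide between -0.01 and 0.01 m/s and contact force between the fingers and slide above 3 N), for 0.3 s.
At the end, for the whole second after the job is handed in: The pointer is within 5 mm of the pencil line along the pull, the slide at rest (under 10 mm/s) and held by the fingers (contact force over 3 N), the hasp back past upright (over 1.6 rad), through the last second (all of step 2 and value of joint hasp above 1.6 rad); the arm keeps its last pose, push and grip.
It fails at once if another thing on the bench is moved by more than 30 mm (distance of any of tape_measure, pencil, steel_rule, glue, screw_jar, offcut, mug from where it was at the start of the episode above 0.03 m).
It also fails if it takes over 58 s, if anything falls off the work surface, if the arm or the gripper's body presses on something with over 40 N, if the wrist force passes 120 N, or if a joint passes its speed limit or range.

## Robot

A 6-joint arm with a two-finger parallel gripper is mounted at the origin on the work surface. World frame = base frame: x ahead of the robot, y to its left, z up, the work surface at z = 0. Lengths are in m, angles in rad, forces in N, time in s.
With the tool pointing down it reaches from about 0.375 to 0.925 m from the base axis. Payload 5.7 kg.
Tool frame: the origin (TCP) lies at the very end of the fingers, on their centre line; the grasp point (between the pads) lies 19 mm behind it; z points along the fingers, y is the direction in which the jaws open and shut (so a half turn about z gives the same grasp; the last joint's range is limited). The gripper opens to 85 mm and grips with 20 to 120 N. Pads are 22 mm wide; open, the fingers measure 114 mm over their backs; the gripper's body (76 mm by 85 mm) begins 54 mm behind the grasp point. The pads swing forward as they close: fully open they stand 13 mm farther back than shut.
Start: joints at [-0.115, 0.359, 1.51, -0, 1.272, -0.115], TCP at [0.6, -0, 0.231] pointing down, gripper open.
Joint ranges: [-2.97, 2.97], [-1.01, 2.36], [0.21, 2.38], [-0.96, 4.11], [0.2, 2.71], [-2.98, 2.98]. Speed limits (rad/s): [2.39, 2.39, 3.14, 3.14, 3.14, 3.14].

## Interface

Orientations are given as a unit quaternion [w, x, y, z].
In Python, from bench import ctrl gives the robot as it stands. The module is installed in compiled form; this text tells all that it offers.
- The arm moves only by the shell command python3 -m jog 'ROWS'. ROWS is JSON, a list of rows, each a list of 3 entries, a list of its own where there are three numbers: the turn, a rotation vector about the tool's x, y, z in units of 0.1 rad (1.0 is 0.1 rad), then the shift along the tool's x, y, z in units of 20 mm (1.0 is 20 mm), then the closure, from -1 (fully open) to 1 (shut). In form: [[[rx, ry, rz], [dx, dy, dz], fingers], ...]. A call has 1 to 10 rows; each row shifts and turns the commanded pose from where the row before left it, along the tool's axes as they then stand; what a row does not reach is not made up. A row lasts 1/12 s, in which the tool goes at most 41.7 mm and 7.16 degrees, less where a joint would pass 70% of its speed; a pose out of reach is approached as far as the arm can. A call with a number of a shift or a turn outside -1 to 1 is refused whole. A call with a gripper value outside its range is refused whole. The fingers move at their own pace and stop on an object; the grip force is fixed at half the most. Time passes only in rows, so rows that do not move let the fingers close. It gives the time, the measured TCP pose, the force and the opening at its end, in the units of the state.
- ctrl.state(): the state, without advancing time (a new reading comes with each control period).
- ctrl.get_image(name): name is "scene" or "side" or "wrist"; returns a dict with "img" (384x512x3 uint8, red, green, blue), "mtx" (3x3 intrinsics, pixels), "T" (4x4, takes a point from camera to world coordinates); the wrist camera has in their place "T_tool_cam" (4x4, takes a point from camera to tool coordinates, whose origin is the TCP and whose axes are the flange's). Camera axes: x right, y down, z forward; pixel columns grow to the right and rows downward; lengths in m; the calibration is good to about 2 mm. The wrist camera is an equidistant fisheye: a pixel r from the principal point sees the ray r / f radians off the axis. A picture is of the moment at which its call begins: read the wrist's pose just before it. There is no depth.
- ctrl.sign_off(): hands the job in, once; it reports no verdict.
The state is a dict: "t": time; "q": joint angles; "joint_vel": joint speeds; "joint_efforts": joint torques, N m; "ee_pos": TCP position; "orientation": TCP orientation; "contact_force": force on the tool from outside, world axes, zero at the start; "ft_torque": the same for the moment, N m; "grip_width": opening from 0.0 (shut) to 1.0 (fully open).
Only numpy, scipy, OpenCV 4.12 (cv2) and the standard library are available. Lean on these libraries where they do the work, as an engineer would, in place of code of your own. Each camera call takes 0.05 s, during which the arm holds its last target.

## Working session

There is one attempt and no reset: what is moved stays moved. The work goes in short steps, Python scripts to look and compute and a shell command to move; the robot and the scene stay as the last step left them, time stands still between calls to the robot, and variables do not carry over. Pictures are saved under pics/ and viewed, and the job is handed in when it is done.

```bash
mkdir -p pics; python3 - <<'E'
from bench import ctrl
import cv2,json
s=ctrl.state();print(s)
for n in("scene","side","wrist"):
    d=ctrl.get_image(n);cv2.imwrite(f"pics/{n}0.png",d["img"][:,:,::-1])
    print(n,d["mtx"],d.get("T",d.get("T_tool_cam")))
E
```

```text
{'t': 0.0, 'q': array([-1.15117111e-01,  3.59522506e-01,  1.51143327e+00,  2.89418899e-05,
        1.27248178e+00, -1.15114086e-01]), 'joint_vel': array([-6.52405281e-04, -3.58733818e-04, -8.88380146e-05, -6.36477588e-04,
        6.06019590e-04, -6.48253168e-04]), 'joint_efforts': array([ 1.96551155e-03, -5.27614331e+01, -2.78626120e+01, -6.37880498e-05,
        1.32890840e-02, -2.81424428e-05]), 'ee_pos': array([5.99327887e-01, 7.01604424e-05, 2.30442835e-01]), 'orientation': array([-7.31465120e-04,  7.07110566e-01,  7.07102394e-01, -5.62197220e-04]), 'contact_force': array([ 0.09448795, -0.05760959, -0.17775741]), 'ft_torque': array([0.00626428, 0.02748063, 0.01797017]), 'grip_width': 0.9980553358377235}
scene [[370.84995579   0.         255.26508409]
 [  0.         370.84995579 188.5743716 ]
 [  0.           0.           1.        ]] [[-0.19559998  0.5989639  -0.77651973  1.37013194]
 [ 0.98056514  0.10713519 -0.16435951  0.18369094]
 [-0.01525283 -0.7935769  -0.60827877  0.69396806]
 [ 0.          0.          0.          1.        ]]
side [[350.03573541   0.         252.82875551]
 [  0.         350.03573541 196.00191453]
 [  0.           0.           1.        ]] [[ 0.86734137 -0.32930609  0.37319759  0.1092879 ]
 [-0.49757635 -0.55609215  0.66571712 -0.81101783]
 [-0.01169245 -0.7630983  -0.64617666  0.83701134]
 [ 0.          0.          0.          1.        ]]
wrist [[297.31863964   0.         256.20578402]
 [  0.         297.31863964 191.90295742]
 [  0.           0.           1.        ]] [[-7.90523292e-04 -9.53260157e-01 -3.02149712e-01  7.66546394e-02]
 [ 9.99999687e-01 -7.40453922e-04 -2.80251208e-04  8.09035507e-05]
 [ 4.34243709e-05 -3.02149839e-01  9.53260443e-01 -1.42702482e-01]
 [ 0.00000000e+00  0.00000000e+00  0.00000000e+00  1.00000000e+00]]
```

View pics/scene0.png

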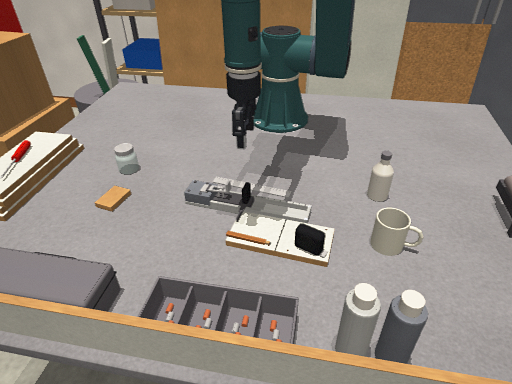

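View pics/side0.png

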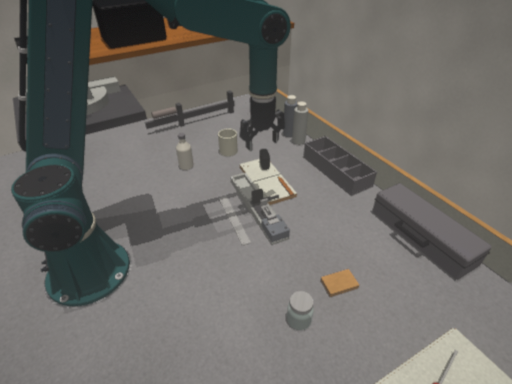

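View pics/wrist0.png

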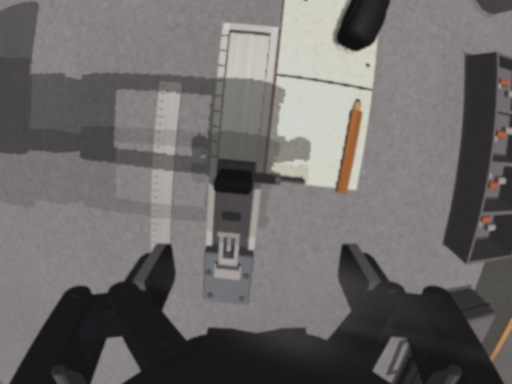

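```bash
cat > h.py <<'E'
import numpy as np,cv2
from scipy.spatial.transform import Rotation as R
def TT(s):
    T=np.eye(4);q=s["orientation"];T[:3,:3]=R.from_quat([q[1],q[2],q[3],q[0]]).as_matrix();T[:3,3]=s["ee_pos"];return T
def ray(px,K,fish):
    x=(px[0]-K[0,2])/K[0,0];y=(px[1]-K[1,2])/K[1,1]
    if fish:
        r=np.hypot(x,y);k=np.sin(r)/r if r>1e-9 else 1
        return np.array([x*k,y*k,np.cos(r)])
    return np.array([x,y,1.])
def onplane(px,K,T,z,fish):
    d=T[:3,:3]@ray(px,K,fish);o=T[:3,3];return o+d*(z-o[2])/d[2]
def proj(P,K,T,fish):
    p=np.linalg.inv(T)@np.append(P,1);p=p[:3]
    if fish:
        r=np.arctan2(np.hypot(p[0],p[1]),p[2]);h=np.hypot(p[0],p[1]);u=p[:2]/h*r
    else:u=p[:2]/p[2]
    return u*K[0,0]+K[:2,2]
def crop(img,x,y,w,h,s,name):
    c=cv2.resize(img[y:y+h,x:x+w],None,fx=s,fy=s,interpolation=cv2.INTER_CUBIC);cv2.imwrite(name,c[:,:,::-1])
def look(tag,names=("wrist",)):
    from bench import ctrl
    import pickle
    out={}
    for n in names:
        s=ctrl.state();d=ctrl.get_image(n)
        T=d["T"] if "T" in d else TT(s)@d["T_tool_cam"]
        out[n]=dict(img=d["img"],K=d["mtx"],T=T,fish=n=="wrist")
    pickle.dump(out,open(f"pics/{tag}.pkl","wb"));return out
E
python3 - <<'E'
from h import *
o=look("a",("scene","side","wrist"))
crop(o["wrist"]["img"],190,10,200,150,4,"pics/w1.png")
crop(o["wrist"]["img"],190,155,200,150,4,"pics/w2.png")
crop(o["side"]["img"],210,140,100,105,6,"pics/s1.png")
E
```

```text
(no output)
```

View pics/w1.png

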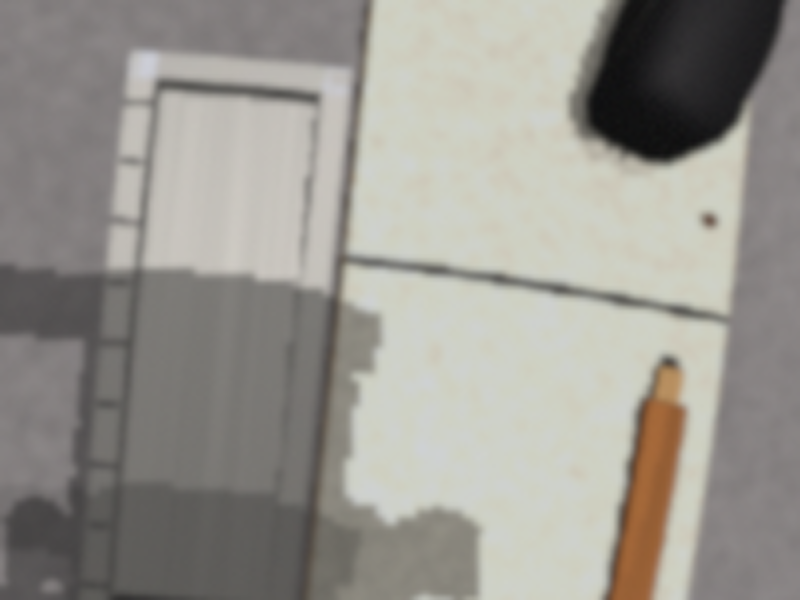

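View pics/w2.png

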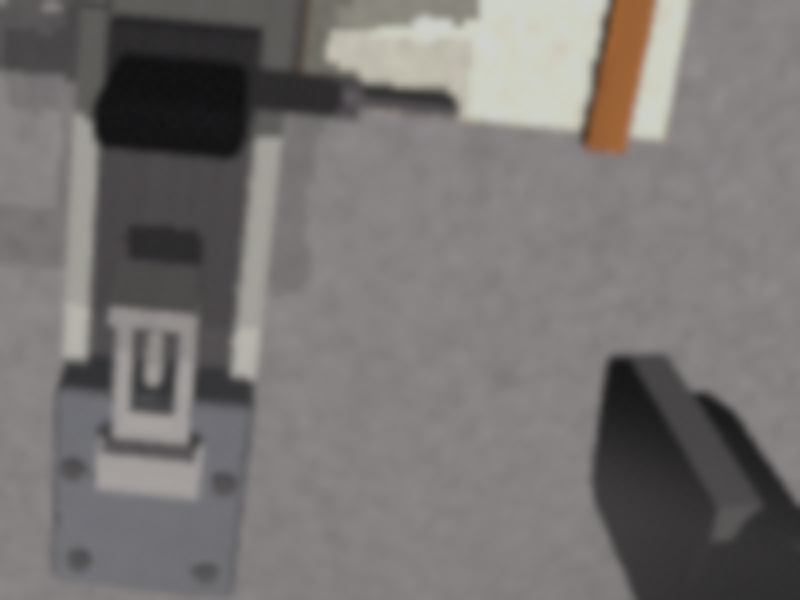

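View pics/s1.png

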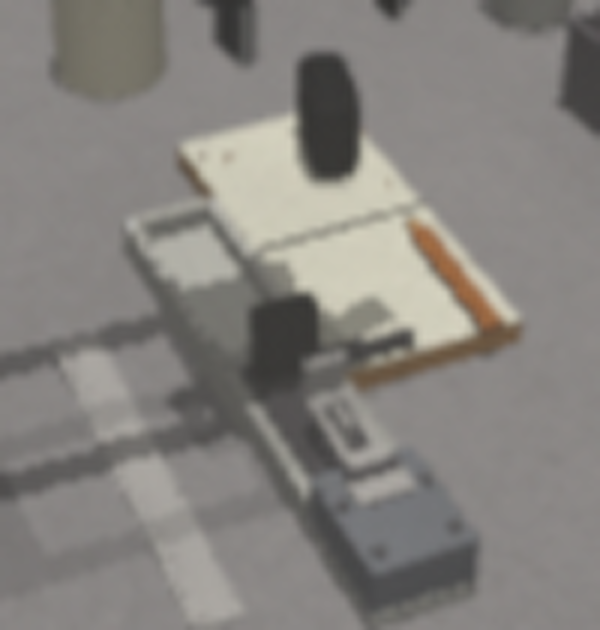

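```bash
cat > fit.py <<'E'
from h import *
import pickle
from scipy.optimize import least_squares
o=pickle.load(open("pics/a.pkl","rb"));w=o["wrist"]
# unit local pts
L=[([.18,.032,.026],(222.5,22.5)),([.18,-.032,.026],(278,27)),
([-.1,.032,.044],(205.5,252)),([-.1,-.032,.044],(253.25,255.5)),([-.18,.032,.044],(203,298.25)),([-.18,-.032,.044],(248.25,303))]
def W(p,v):
    c,s=np.cos(v[2]),np.sin(v[2]);return np.array([v[0]+c*p[0]-s*p[1],v[1]+s*p[0]+c*p[1],p[2]])
f=lambda v:np.concatenate([proj(W(p,v),w["K"],w["T"],1)-u for p,u in L])
if __name__=="__main__":
    r=least_squares(f,[.56,.05,1.57]);v=r.x;print(v,np.round(r.fun,1))
    for p in [(276.25,74.5),(324,82.2),(372,90)]:
        P=onplane(p,w["K"],w["T"],.018,1);c,s=np.cos(v[2]),np.sin(v[2]);d=P[:2]-v[:2]
        print("line world",P,"local",c*d[0]+s*d[1],-s*d[0]+c*d[1])
    im={n:o[n]["img"].copy() for n in o}
    pts=[p for p,_ in L]+[[x,y,z] for x in(-.008,.008) for y in(-.02,.02) for z in (.08,.028)]+[[x,-.084,.0195] for x in (-.002,.002)]+[[-.052,0,.063],[-.115,.012,.049],[-.115,-.012,.049]]
    for n in im:
        im[n]=cv2.resize(im[n],None,fx=4,fy=4,interpolation=cv2.INTER_CUBIC)
        for p in pts:
            u=proj(W(p,v),o[n]["K"],o[n]["T"],o[n]["fish"]);cv2.circle(im[n],tuple(int(round(4*(t+.5))) for t in u),3,(255,0,0),-1)
    cv2.imwrite("pics/fw.png",im["wrist"][560:1260,750:1550,::-1][:600])
    cv2.imwrite("pics/fs.png",im["side"][560:1000,850:1250,::-1]);cv2.imwrite("pics/fc.png",im["scene"][680:1080,700:1380,::-1])
E
python3 fit.py
```

```text
[ 0.57483916 -0.01031989  1.47070668] [ 0.1 -0.7  0.  -0.5 -1.5 -1.   0.8  0.4  0.1  1.5  0.3  1.3]
line world [0.62306206 0.10820958 0.018     ] local 0.12275481155171723 -0.0361377830307193
line world [0.68030396 0.10095684 0.018     ] local 0.12125813338481937 -0.09381790988509592
line world [0.74233468 0.09568653 0.018     ] local 0.12221247096205634 -0.15606480491018815
```

```bash
sleep 0.1
```

```text
(no output)
```

View pics/fw.png

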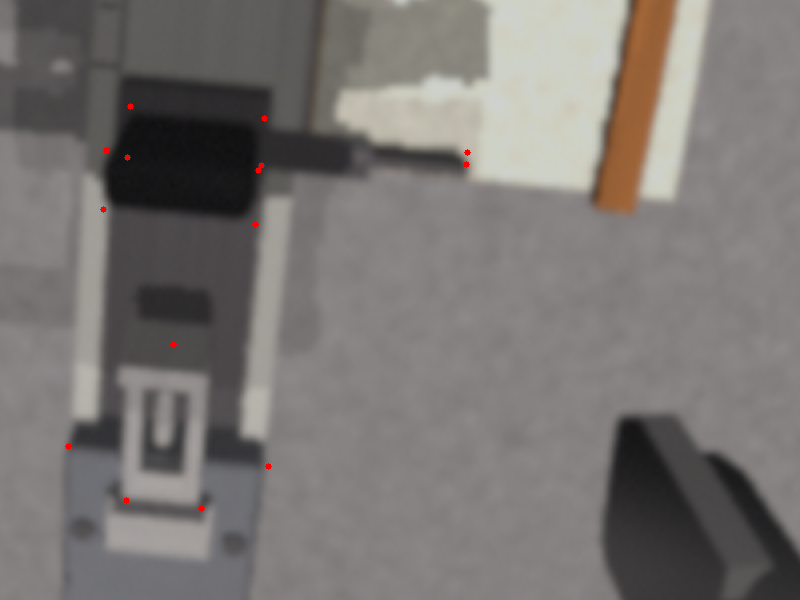

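View pics/fs.png

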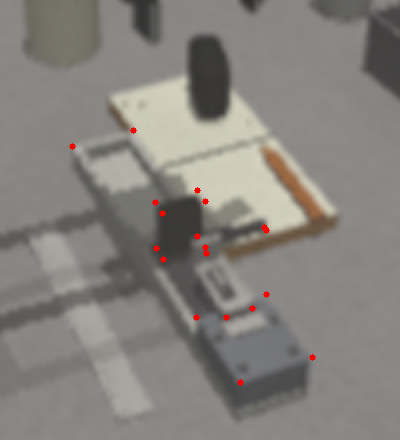

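View pics/fc.png

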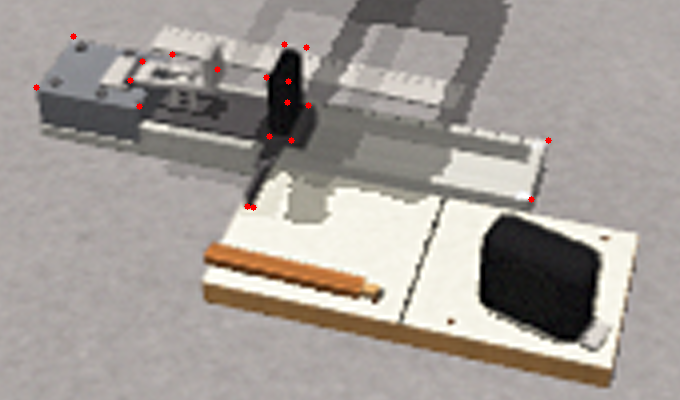

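```bash
python3 -m jog '[[[0,0,1],[0,0,0],-1],[[0,0,0],[-0.8,-0.3,0.8],-1],[[0,0,0],[-0.8,-0.3,0.8],-1],[[0,0,0],[-0.8,-0.3,0.8],-1],[[0,0,0],[-0.8,-0.3,0.8],-1],[[0,0,0],[0,0,0],-1],[[0,0,0],[0,0,0],-1]]'
python3 - <<'E'
from h import *
o=look("b")["wrist"]
cv2.imwrite("pics/b.png",o["img"][:,:,::-1])
crop(o["img"],160,40,200,150,4,"pics/b1.png")
crop(o["img"],160,190,200,150,4,"pics/b2.png")
from fit import W
v=[ 0.57483916,-0.01031989,1.47070668]
for p in ([.18,.032,.026],[0,0,.08],[-.052,0,.063],[-.18,0,.044]):print(proj(W(p,v),o["K"],o["T"],1))
E
```

```text
t: 0.88
ee_pos: [0.5688, -0.0616, 0.1665]
orientation: [-0.001, 0.742, 0.67, -0.001]
contact_force: [-0.1, -0.2, 0.7]
grip_width: 1.003
[224.01903662 -47.14968291]
[257.38244188 133.0810966 ]
[257.43410028 190.88729734]
[257.48037665 296.40789043]
```

View pics/b.png

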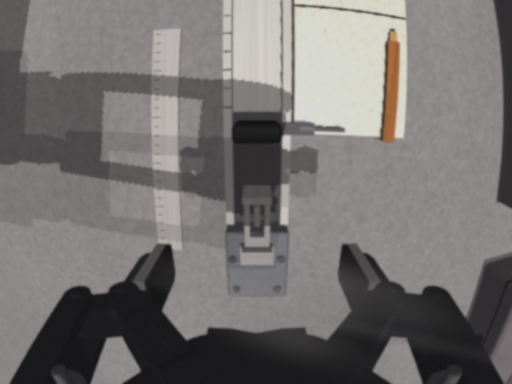

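View pics/b1.png

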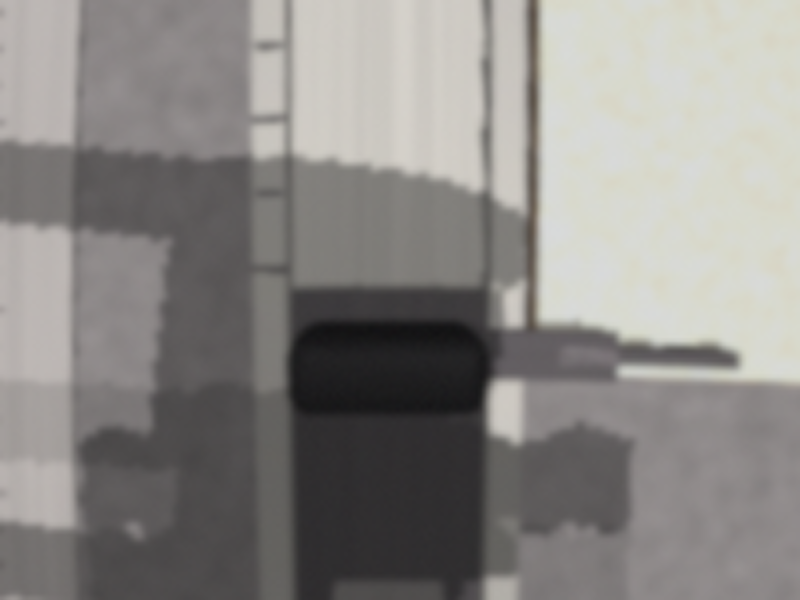

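View pics/b2.png

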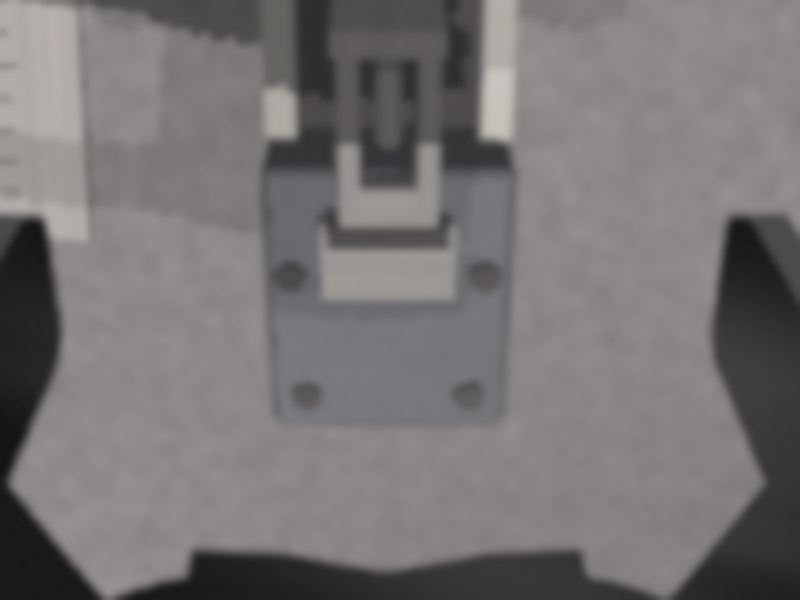

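```bash
python3 -m jog '[[[0,0,0],[0,0,0.9],-1],[[0,0,0],[0,0.03,0.9],-1],[[0,0,0],[0,0,0.9],-0.5],[[0,0,0],[0,0,0.9],-0.3],[[0,0,0],[0,0,0.9],0],[[0,0,0],[0,0,0.9],0],[[0,0,0],[0,0,0.8],0],[[0,0,0],[0,0,0],0],[[0,0,0],[0,0,0],0]]'
python3 - <<'E'
from h import *
o=look("c")["wrist"]
cv2.imwrite("pics/c.png",o["img"][:,:,::-1])
E
```

```text
t: 1.68
ee_pos: [0.5709, -0.0607, 0.0435]
orientation: [-0.0, 0.741, 0.671, 0.0]
contact_force: [0.7, 0.4, -0.7]
grip_width: 0.499
```

View pics/c.png

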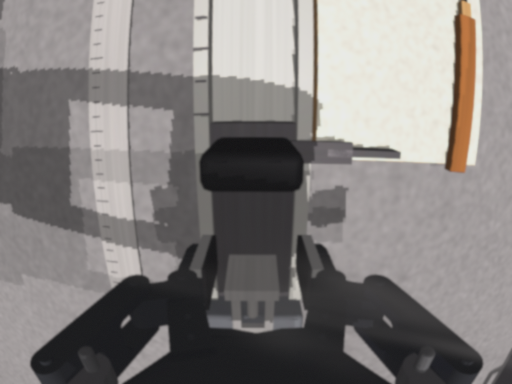

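```bash
python3 -m jog '[[[0,0,0],[0,0,0],1],[[0,0,0],[0,0,0],1],[[0,0,0],[0,0,0],1],[[0,0,0],[0,0,0],1],[[0,0,0],[0,0,0],1]]'
python3 - <<'E'
from h import *
import numpy as np
# arc increments of the tongue, (unit x, z)
f=lambda t:np.array([.063*np.cos(t)-.014*np.sin(t),.063*np.sin(t)+.014*np.cos(t)])
for t in np.arange(0,2.2,.15): print(round(t+.15,2),np.round((f(t+.15)-f(t))/.02,3), np.round(f(t+.15)-f(0),4))
E
```

```text
t: 2.15
ee_pos: [0.5689, -0.0607, 0.0442]
orientation: [-0.001, 0.741, 0.671, -0.001]
contact_force: [-4.0, 1.9, 3.2]
grip_width: 0.27
0.15 [-0.14   0.463] [-0.0028  0.0093]
0.3 [-0.208  0.437] [-0.007  0.018]
0.45 [-0.271  0.401] [-0.0124  0.026 ]
0.6 [-0.327  0.356] [-0.0189  0.0331]
0.75 [-0.377  0.303] [-0.0264  0.0392]
0.9 [-0.418  0.243] [-0.0348  0.0441]
1.05 [-0.45   0.178] [-0.0438  0.0476]
1.2 [-0.471  0.109] [-0.0532  0.0498]
1.35 [-0.482  0.037] [-0.0629  0.0505]
1.5 [-0.482 -0.035] [-0.0725  0.0498]
1.65 [-0.472 -0.107] [-0.0819  0.0477]
1.8 [-0.45  -0.176] [-0.0909  0.0442]
1.95 [-0.419 -0.241] [-0.0993  0.0393]
2.1 [-0.378 -0.301] [-0.1069  0.0333]
2.25 [-0.329 -0.355] [-0.1135  0.0262]
```

```bash
python3 -m jog '[[[0,0,0],[-0.14,0,-0.46],1],[[0,0,0],[-0.21,0,-0.44],1],[[0,0,0],[-0.27,0,-0.4],1],[[0,0,0],[0,0,0],1]]'
python3 - <<'E'
from h import *
o=look("d",("wrist","side","scene"))
crop(o["side"]["img"],200,120,120,130,5,"pics/d1.png")
crop(o["scene"]["img"],170,160,150,90,5,"pics/d2.png")
E
```

```text
t: 2.48
ee_pos: [0.5676, -0.0734, 0.0708]
orientation: [-0.001, 0.742, 0.671, -0.0]
contact_force: [-4.8, 6.4, -1.6]
grip_width: 0.267
```

View pics/d2.png

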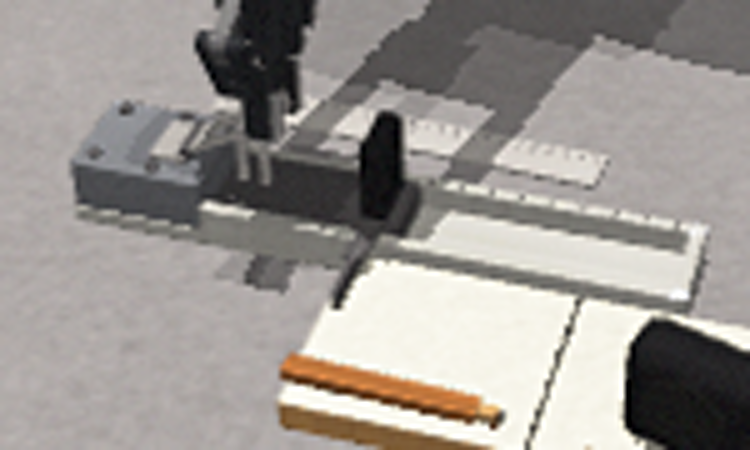

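```bash
python3 -m jog '[[[0,0,0],[-0.33,0,-0.36],1],[[0,0,0],[-0.38,0,-0.3],1],[[0,0,0],[-0.42,0,-0.24],1],[[0,0,0],[-0.45,0,-0.18],1],[[0,0,0],[-0.47,0,-0.11],1],[[0,0,0],[0,0,0],1]]'
python3 - <<'E'
from h import *
o=look("e",("wrist","side","scene"))
crop(o["side"]["img"],200,120,120,130,5,"pics/e1.png")
crop(o["scene"]["img"],170,160,150,90,5,"pics/e2.png")
E
```

```text
t: 3.13
ee_pos: [0.5635, -0.1141, 0.0947]
orientation: [-0.002, 0.742, 0.67, 0.0]
contact_force: [-5.2, 6.9, 3.8]
grip_width: 0.261
```

View pics/e2.png

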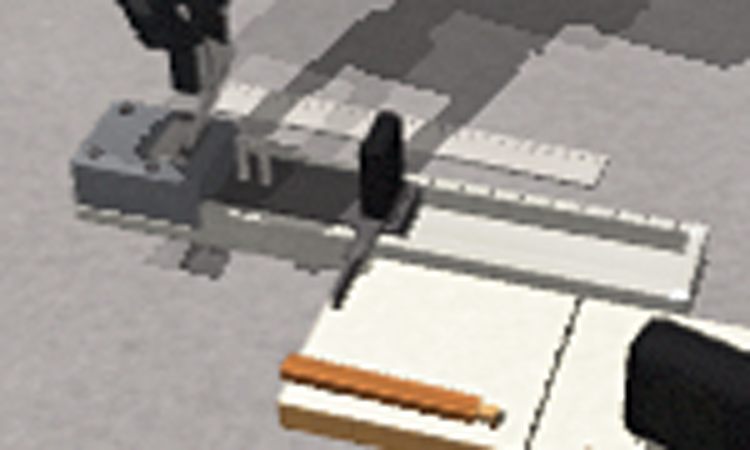

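```bash
python3 -m jog '[[[0,0,0],[-0.48,0,-0.04],1],[[0,0,0],[-0.48,0,0.04],1],[[0,0,0],[-0.47,0,0.11],1],[[0,0,0],[-0.45,0,0.18],1],[[0,0,0],[-0.42,0,0.24],1],[[0,0,0],[-0.38,0,0.3],1],[[0,0,0],[0,0,0],1],[[0,0,0],[0,0,0],1]]'
python3 - <<'E'
from h import *
o=look("f",("wrist","side","scene"))
crop(o["side"]["img"],200,120,120,130,4,"pics/f1.png")
crop(o["scene"]["img"],170,150,150,90,5,"pics/f2.png")
E
```

```text
t: 3.95
ee_pos: [0.5579, -0.1689, 0.078]
orientation: [-0.001, 0.742, 0.671, -0.001]
contact_force: [-7.4, 1.0, 6.2]
grip_width: 0.259
```

View pics/f2.png

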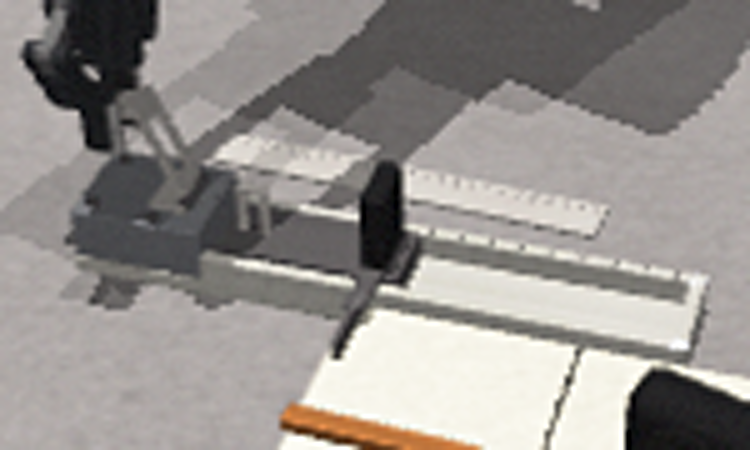

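View pics/f1.png

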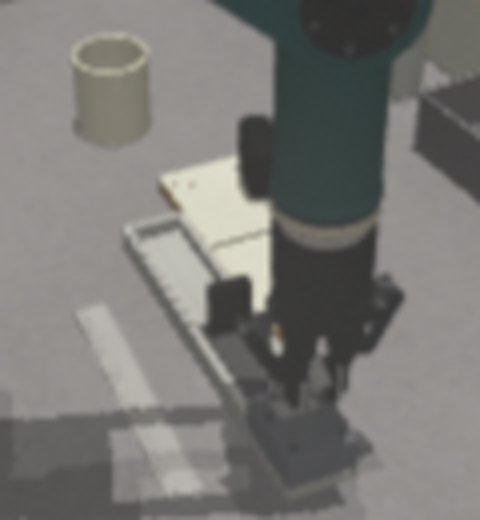

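```bash
python3 -m jog '[[[0,0,0],[0,0,0],0],[[0,0,0],[0,0,0],-0.2],[[0,0,0],[0,0,0],-0.2],[[0,0,0],[0,0,0],-0.2],[[0,0,0],[0,0,-0.8],-0.2],[[0,0,0],[0,0,-0.9],-0.2],[[0,0,0],[0,0,-0.9],-0.2],[[0,0,0],[0,0,-0.9],-0.2],[[0,0,0],[0,0,-0.9],-0.2],[[0,0,0],[0,0,0],-0.2]]'
python3 - <<'E'
from h import *
o=look("g",("wrist","side","scene"))
crop(o["scene"]["img"],170,150,150,90,5,"pics/g2.png")
E
```

```text
t: 4.93
ee_pos: [0.5624, -0.1691, 0.1684]
orientation: [0.003, 0.741, 0.671, 0.001]
contact_force: [0.6, 0.1, 0.0]
grip_width: 0.599
```

View pics/g2.png

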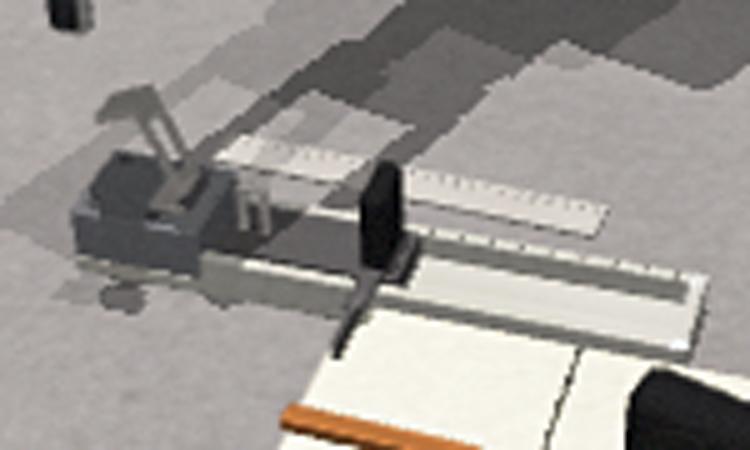

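```bash
python3 -m jog '[[[0,0,0],[0.88,-0.02,0],-0.2],[[0,0,0],[0.88,-0.02,0],-0.2],[[0,0,0],[0.88,-0.02,0],-0.2],[[0,0,0],[0.88,-0.02,0],-0.2],[[0,0,0],[0.88,-0.02,0],-0.2],[[0,0,0],[0.88,-0.02,0],-0.2],[[0,0,0],[0.88,-0.02,0],-0.2],[[0,0,0],[0.88,-0.02,0],-0.2],[[0,0,0],[0.88,-0.02,0],-0.2]]'
python3 -m jog '[[[0,0,1],[0,0,0],-0.2],[[0,0,1],[0,0,0],-0.2],[[0,0,1],[0,0,0],-0.2],[[0,0,1],[0,0,0],-0.2],[[0,0,1],[0,0,0],-0.2],[[0,0,1],[0,0,0],-0.2],[[0,0,1],[0,0,0],-0.2],[[0,0,1],[0,0,0],-0.2]]'
python3 -m jog '[[[0,0,1],[0,0,0],-0.2],[[0,0,1],[0,0,0],-0.2],[[0,0,1],[0,0,0],-0.2],[[0,0,1],[0,0,0],-0.2],[[0,0,1],[0,0,0],-0.2],[[0,0,1],[0,0,0],-0.2],[[0,0,1],[0,0,0],-0.2],[[0,0,0.7],[0,0,0],-0.2],[[0,0,0],[0,0,0],-0.2],[[0,0,0],[0,0,0],-0.2]]'
python3 - <<'E'
from h import *
from fit import W
v=[ 0.57483916,-0.01031989,1.47070668]
o=look("i",("wrist","side","scene"))
s=o["scene"];im=s["img"]
for t in(1.6,1.8,2.0,2.1,2.2):
    c,n=np.cos(t),np.sin(t);P=W([-.115+.063*c-.014*n,0,.049+.063*n+.014*c],v);print(t,(proj(P,s["K"],s["T"],0)-[170,150])*5)
crop(im,170,150,150,90,5,"pics/i2.png")
o=o["wrist"];cv2.imwrite("pics/i.png",o["img"][:,:,::-1])
for p in ([-.008,0,.08],[.008,0,.08],[0,-.084,.0195]):print(proj(W(p,v),o["K"],o["T"],1))
T=o["T"];from bench import ctrl;M=TT(ctrl.state());print(M.round(4),ctrl.state()["q"])
E
```

```text
t: 5.83
ee_pos: [0.5709, -0.0089, 0.1629]
orientation: [-0.001, 0.742, 0.671, -0.001]
contact_force: [0.4, -0.2, -0.4]
grip_width: 0.6
t: 6.5
ee_pos: [0.5708, -0.0098, 0.1628]
orientation: [-0.001, 0.945, 0.327, -0.001]
contact_force: [-0.2, 0.0, 0.3]
grip_width: 0.603
t: 7.33
ee_pos: [0.5711, -0.0098, 0.1633]
orientation: [-0.0, 0.999, -0.048, -0.001]
contact_force: [0.3, 0.1, -0.9]
grip_width: 0.597
1.6 [156.06799546  91.25928897]
1.8 [137.00596918  94.42342906]
2.0 [120.43184702 101.24345103]
2.1 [113.28846139 105.91816285]
2.2 [106.99999458 111.36167651]
[265.78664094 194.13466083]
[245.76670695 194.0957511 ]
[255.99041653  89.6244434 ]
[[ 9.952e-01 -9.740e-02 -1.100e-03  5.715e-01]
 [-9.740e-02 -9.952e-01  1.000e-04 -9.800e-03]
 [-1.100e-03 -0.000e+00 -1.000e+00  1.639e-01]
 [ 0.000e+00  0.000e+00  0.000e+00  1.000e+00]] [-1.38014810e-01  3.88133426e-01  1.65004307e+00 -1.50075901e-05
  1.10448698e+00  1.53038638e+00]
```

View pics/i.png

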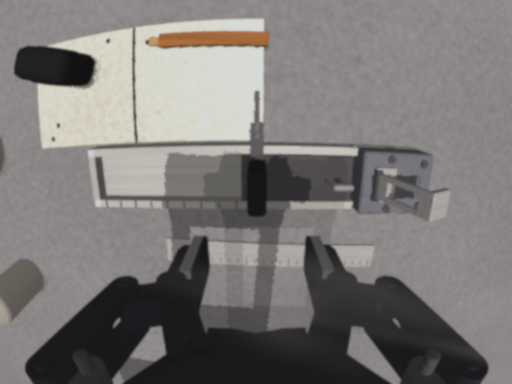

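View pics/i2.png

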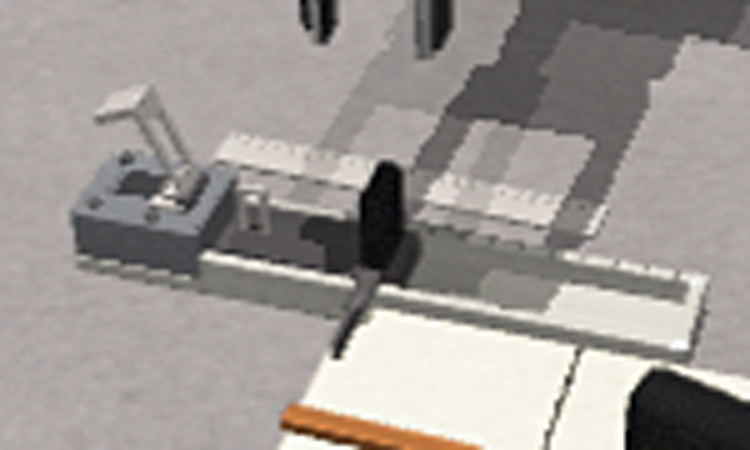

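```bash
python3 -m jog '[[[0,0,0],[0.18,0.04,0.7],-0.2],[[0,0,0],[0,0,0.9],-0.2],[[0,0,0],[0,0,0.9],-0.2],[[0,0,0],[0,0,0.9],-0.2],[[0,0,0],[0,0,0.9],-0.2],[[0,0,0],[0,0,0.9],-0.2],[[0,0,0],[0,0,0.8],-0.2],[[0,0,0],[0,0,0],-0.2],[[0,0,0],[0,0,0],-0.2]]'
python3 - <<'E'
from h import *
o=look("j",("wrist","scene"))
cv2.imwrite("pics/j.png",o["wrist"]["img"][:,:,::-1])
E
```

```text
t: 8.23
ee_pos: [0.5745, -0.0109, 0.0438]
orientation: [-0.0, 0.999, -0.049, -0.001]
contact_force: [1.0, 0.3, -0.3]
grip_width: 0.602
```

View pics/j.png

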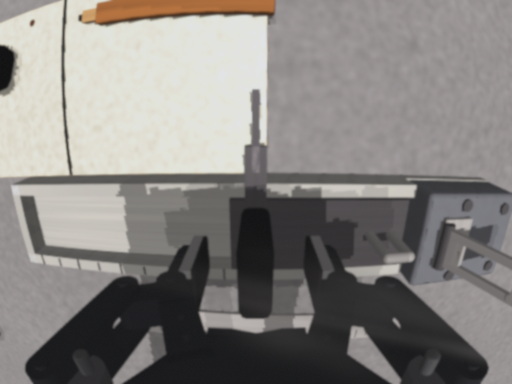

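Fingers straddle the handle (cols 238–272 between pads at ~207 and ~307). Closing, then measuring the pointer-to-line distance again.

```bash
python3 -m jog '[[[0,0,0],[0,0,0],1],[[0,0,0],[0,0,0],1],[[0,0,0],[0,0,0],1],[[0,0,0],[0,0,0],1],[[0,0,0],[0,0,0],1],[[0,0,0],[0,0,0],1]]'
python3 - <<'E'
from h import *
o=look("k",("wrist","scene"))["wrist"]
crop(o["img"],50,70,220,120,3.6,"pics/k.png")
print(o["T"])
E
```

```text
t: 8.83
ee_pos: [0.5761, -0.0104, 0.0456]
orientation: [-0.0, 0.999, -0.05, 0.001]
contact_force: [-0.5, 3.0, 6.0]
grip_width: 0.182
[[-1.00115063e-01 -9.49283599e-01 -2.98056408e-01  6.52580725e-01]
 [-9.94975848e-01  9.55750326e-02  2.98073070e-02 -1.85653372e-02]
 [ 1.91163256e-04  2.99543088e-01 -9.54082754e-01  1.88391850e-01]
 [ 0.00000000e+00  0.00000000e+00  0.00000000e+00  1.00000000e+00]]
```

View pics/k.png

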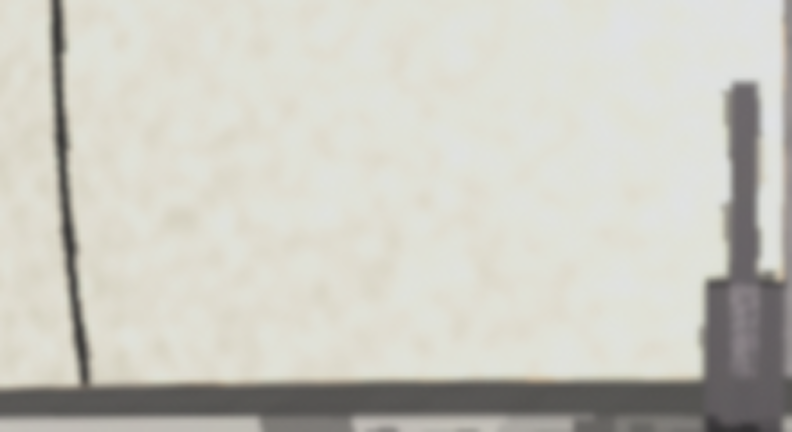

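```bash
python3 - <<'E'
from h import *
import pickle
o=pickle.load(open("pics/k.pkl","rb"))["wrist"]
u=np.array([np.cos(1.4707),np.sin(1.4707)])
f=lambda c,z:onplane((50+c[0]/3.6,70+c[1]/3.6),o["K"],o["T"],z,1)
b=[f(c,.032) for c in((743,90),(743,260))]
L=[f(c,.018) for c in((57,30),(61,130),(69,230),(86,380))]
print([p[:2]@u for p in b],[p[:2]@u for p in L]);print(b,L)
E
```

```text
[np.float64(0.04661432972795798), np.float64(0.046616858991249566)] [np.float64(0.16999258481579804), np.float64(0.1699635529491598), np.float64(0.1698440040112027), np.float64(0.17007888556168002)]
[array([ 0.65594688, -0.01902921,  0.032     ]), array([ 0.63109695, -0.01653094,  0.032     ])] [array([0.68840375, 0.10171001, 0.018     ]), array([0.66996465, 0.10353271, 0.018     ]), array([0.65151485, 0.10526551, 0.018     ]), array([0.62324364, 0.1083409 , 0.018     ])]
```

```bash
python3 -m jog '[[[0,0,0],[0,-0.3,0],1],[[0,0,0],[0,-0.6,0],1],[[0,0,0],[0,-0.7,0],1],[[0,0,0],[0,-0.8,0],1],[[0,0,0],[0,-0.8,0],1],[[0,0,0],[0,-0.8,0],1],[[0,0,0],[0,-0.7,0],1],[[0,0,0],[0,-0.5,0],1],[[0,0,0],[0,-0.3,0],1],[[0,0,0],[0,0,0],1]]'
python3 - <<'E'
from h import *
o=look("l",("wrist","scene"))
crop(o["wrist"]["img"],170,70,180,120,4.4,"pics/l.png")
crop(o["scene"]["img"],170,150,150,90,5,"pics/l2.png")
from bench import ctrl;print(ctrl.state())
E
```

```text
t: 9.77
ee_pos: [0.5871, 0.0972, 0.0456]
orientation: [0.002, 0.999, -0.049, 0.001]
contact_force: [-0.9, -11.5, 5.7]
grip_width: 0.18
{'t': 9.8667, 'q': array([ 0.04892694,  0.56793919,  1.69608736, -0.004562  ,  0.87627929,
        1.72054808]), 'joint_vel': array([-0.00702084, -0.00136973,  0.00188011, -0.00100505,  0.00035631,
       -0.00214097]), 'joint_efforts': array([  6.91425383, -53.67273688, -18.54905427,   2.64999568,
        -0.51452519,  -0.18808118]), 'ee_pos': array([0.58699696, 0.09641748, 0.04558282]), 'orientation': array([ 1.68111683e-03,  9.98800266e-01, -4.89340274e-02,  8.14142080e-04]), 'contact_force': array([ -0.5090823 , -10.9439357 ,   6.52425538]), 'ft_torque': array([-1.48932944,  0.10909696, -0.2274736 ]), 'grip_width': 0.17477800006491945}
```

View pics/l.png

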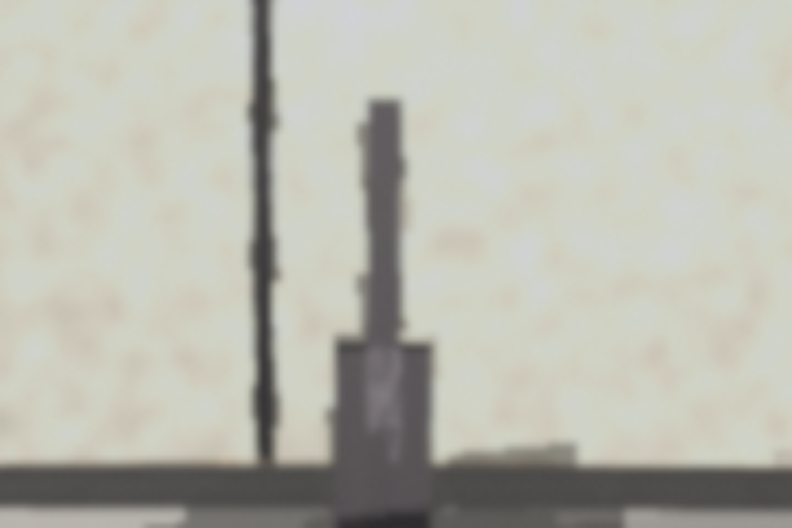

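View pics/l2.png

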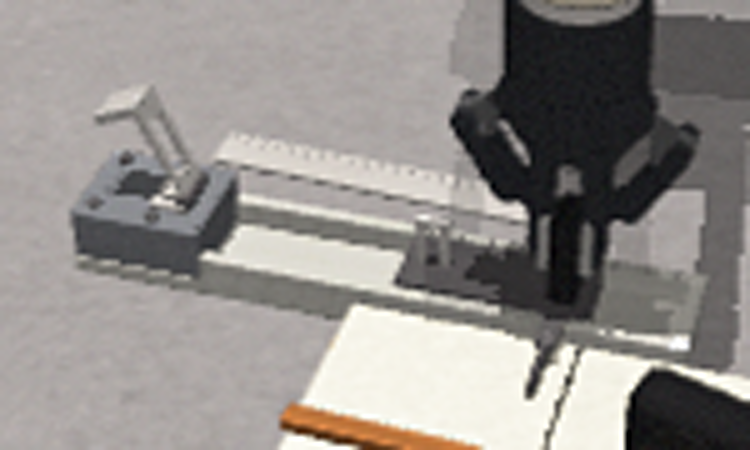

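```bash
cat > gap.py <<'E'
from h import *
import pickle,sys
def gap(tag,x0,y0,s,bl,ln):
    o=pickle.load(open(f"pics/{tag}.pkl","rb"))["wrist"];u=np.array([np.cos(1.4707),np.sin(1.4707)])
    f=lambda c,z:onplane((x0+c[0]/s,y0+c[1]/s),o["K"],o["T"],z,1)[:2]@u
    print([f(c,.032) for c in bl],[f(c,.018) for c in ln])
E
python3 -c "
from gap import *
gap('l',170,70,4.4,[(385,105),(383,320)],[(261,20),(262,150),(263,300),(265,450)])"
```

```text
[np.float64(0.15440195674585017), np.float64(0.15457742143878003)] [np.float64(0.17014700713106606), np.float64(0.17009792406454335), np.float64(0.17018359279200734), np.float64(0.17027178493021777)]
```

```bash
python3 -m jog '[[[0,0,0],[0,-0.3,0],1],[[0,0,0],[0,-0.3,0],1],[[0,0,0],[0,-0.2,0],1],[[0,0,0],[0,0,0],1],[[0,0,0],[0,0,0],1],[[0,0,0],[0,0,0],1],[[0,0,0],[0,0,0],1]]'
python3 - <<'E'
from h import *
o=look("m",("wrist","scene","side"))
crop(o["wrist"]["img"],170,70,180,120,4.4,"pics/m.png")
crop(o["scene"]["img"],170,150,150,90,5,"pics/m2.png")
E
```

```text
t: 10.45
ee_pos: [0.5885, 0.1117, 0.0456]
orientation: [0.002, 0.999, -0.049, 0.001]
contact_force: [-1.4, -11.7, 7.1]
grip_width: 0.179
```

View pics/m.png

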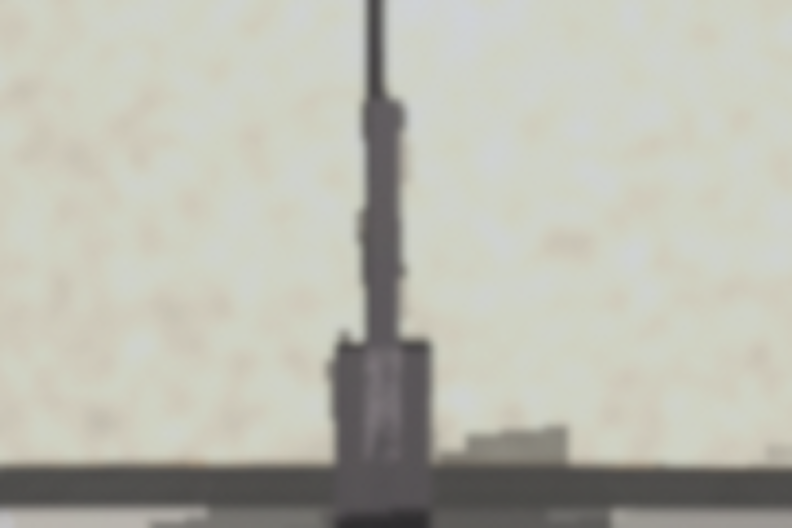

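View pics/m2.png

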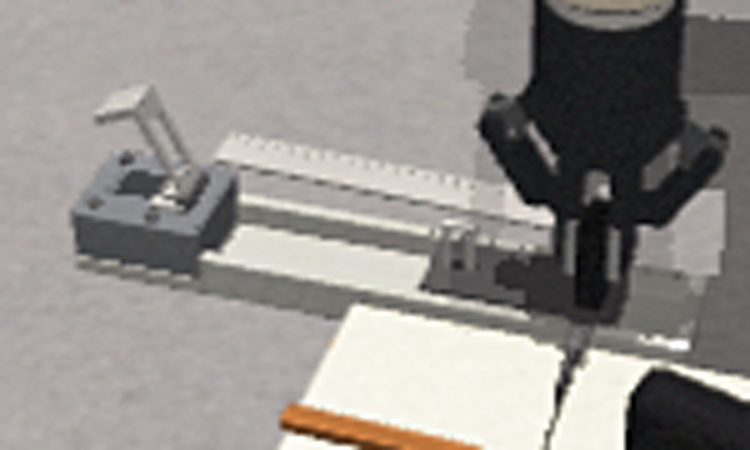

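```bash
python3 -m jog '[[[0,0,0],[0,-0.06,0],1],[[0,0,0],[0,0,0],1],[[0,0,0],[0,0,0],1],[[0,0,0],[0,0,0],1],[[0,0,0],[0,0,0],1],[[0,0,0],[0,0,0],1],[[0,0,0],[0,0,0],1],[[0,0,0],[0,0,0],1],[[0,0,0],[0,0,0],1],[[0,0,0],[0,0,0],1]]'
python3 - <<'E'
from h import *
o=look("n",("wrist","scene","side"))
crop(o["wrist"]["img"],170,70,180,120,4.4,"pics/n.png")
from gap import *
gap('m',170,70,4.4,[(384,105),(382,320)],[(374,20),(375,80)])
E
```

```text
t: 11.43
ee_pos: [0.5886, 0.1127, 0.0456]
orientation: [0.002, 0.999, -0.049, 0.001]
contact_force: [0.1, -12.6, 6.6]
grip_width: 0.18
[np.float64(0.16891042034503925), np.float64(0.1691158811786544)] [np.float64(0.17008290655360173), np.float64(0.16995021336257837)]
```

View pics/n.png

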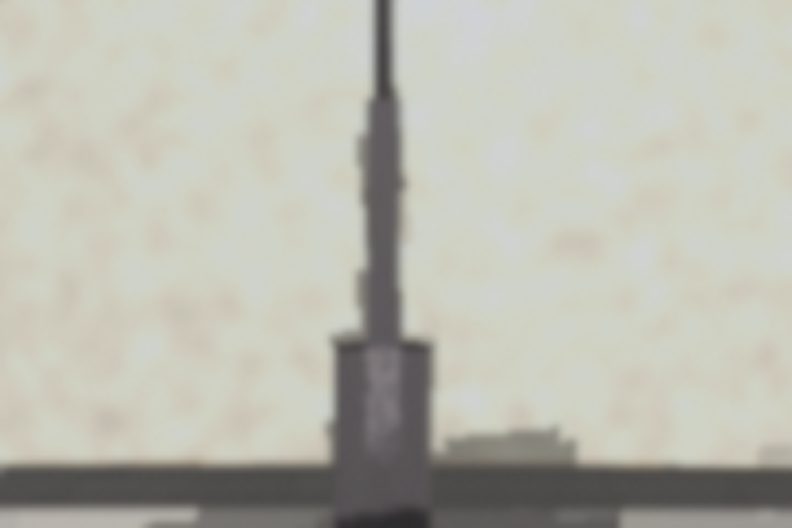

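```bash
python3 - <<'E'
from bench import ctrl
s=ctrl.state();print(s["t"],abs(s["joint_vel"]).max(),s["grip_width"],s["contact_force"]);print(ctrl.sign_off())
E
```

```text
11.5833 0.0010866885255050942 0.17956929900461102 [ -0.71178646 -11.81837912   6.59229736]
the job is handed in; nothing more can be done
None
```

The end stop is set to the pencil line, and I handed the job in at about 11.6 s with the fingers still holding the slide there.

- **Hasp:** I gripped it by its tongue, swung it up off the staple and left it back at about 2.0 rad. It was still standing there in the last enlarged scene-camera picture I viewed, at 10.5 s.
- **Slide:** I gripped the handle across its thickness and pulled it out about 123 mm. In the last wrist-camera picture the line runs out from the middle of the blade tip, an offset I put at under 0.5 mm by eye.
- **Holding:** At hand-in the arm was at rest, with joint speeds of about 0.001 rad/s or less. The jaws were about 15 mm apart on the 16 mm handle, with about 12 N of spring pull on the tool.
- **Other things:** The pencil, tape measure and steel rule looked unmoved in the pictures I viewed. I did not measure any of the seven; the tool never went near the glue, screw jar, offcut or mug.

No check failed. The camera views disagreed by about 2 to 3 mm on the unit's position, so I made the final setting from pointer and line seen in the same picture.

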